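# Index the egg box to the cooling station and read its temperature

## Robot

A 7-joint arm with a two-finger parallel gripper is mounted at the origin on the work surface. World frame = base frame: x ahead of the robot, y to its left, z up, the work surface at z = 0. Lengths are in m, angles in degrees, forces in N, time in s.
With the tool pointing down it reaches from about 0.35 to 0.9 m from the base axis. Payload 19.9 kg.
Tool frame: the origin (TCP) lies between the finger pads; the fingertips stand 25 mm ahead of it and the grasp point (between the pads) lies 6 mm ahead of it; z points along the fingers, y is the line along which they close (so a half turn about z gives the same grasp; the last joint's range is limited). The gripper opens to 94 mm and grips with 3 to 60 N. Pads are 16 mm wide; open, the fingers measure 119 mm over their backs; the gripper's body (75 mm by 177 mm) begins 78 mm behind the grasp point.
Start: joints at [-66.606, 23.915, -0.59, 92.452, 0.269, 63.638, -3.037], TCP at [0.272, 0.563, 0.196] pointing down, gripper open.
Joint ranges: [-161.28, 161.28], [-22.2, 115.67], [-73.04, 71.86], [3.21, 147.25], [-68.34, 248.33], [10.77, 114.83], [-161.83, 161.83]. Speed limits (degrees/s): [108.29, 108.29, 136.94, 136.94, 172.46, 172.46, 172.46].

## Interface

Orientations are given as a 3x3 rotation matrix whose columns are the frame's x, y, z axes.
In Python, from bench import r gives the robot as it stands.
- The arm moves only by the shell command python3 -m pendant 'ROWS' [FORCE]. ROWS is JSON, a list of rows, each an object with "fingers": the closure, from 0 (fully open) to 1 (shut); "linear": the shift along the tool's x, y, z normalised to -1 to 1, where 1 is 0.1 m, a list of three; "spin": the turn about the tool's z normalised to -1 to 1, where 1 is 0.5 rad. A call has 1 to 12 rows; each row shifts and turns the commanded pose from where the row before left it, along the tool's axes as they then stand; what a row does not reach is not made up. A row lasts 1/8 s, in which the tool goes at most 62.5 mm and 10.7 degrees, less where a joint would pass 70% of its speed; a pose out of reach is approached as far as the arm can. A call with a number of a shift or a turn outside -1 to 1 is refused whole. A call with a gripper value outside its range is refused whole. The fingers move at their own pace and stop on an object; FORCE is the grip in N (left out, the last holds). Time passes only in rows, so rows that do not move let the fingers close. It gives the time, the measured TCP pose, the force, the opening and the grip force at its end, in the units of the state.
- r.get_state(): the state, without advancing time (a new reading comes with each control period).
- r.read_camera(name): name is "side" or "top" or "wrist"; returns (picture, depth): 480x640x3 uint8, red, green, blue; 480x640 float32, m along the optical axis (not along the pixel's ray), 0 where there is no reading.
- r.camera_params(name): a dict with "fx", "fy", "cx", "cy" (pixels), "distortion" ([k1, k2, p1, p2, k3] as OpenCV has them; the pictures are not rectified), "extrinsics" (4x4, takes a point from camera to world coordinates); the wrist camera has in their place "tool_from_camera" (4x4, takes a point from camera to tool coordinates, whose origin is the TCP and whose axes are the flange's). Camera axes: x right, y down, z forward; pixel columns grow to the right and rows downward; lengths in m; the calibration is good to about 2 mm. A picture is of the moment at which its call begins: read the wrist's pose just before it. camera_params takes no time and is no camera call.
- r.hand_in(): hands the job in; it is judged then, once.
The state is a dict: "time": time; "joint_pos": joint angles; "dq": joint speeds; "joint_efforts": joint torques, N m; "tcp_pos": TCP position; "orientation": TCP orientation; "contact_force": force on the tool from outside, world axes, zero at the start; "wrist_torque": the same for the moment, N m; "width": opening from 0.0 (shut) to 1.0 (fully open); "grip_force": force on a finger pad.
Only numpy, scipy, OpenCV 4.12 (cv2) and the standard library are available. Lean on these libraries where they do the work, as an engineer would, in place of code of your own. Each camera call takes 0.05 s, during which the arm holds its last target. There are 200 camera calls.

## Task

Push the carrier with the box of boiled eggs one station to the robot's left along its rail, so that it clicks to rest at the middle station (green tab), without running past it and with the box still sitting in the carrier. Then pick up the yellow thermometer, point its lens squarely at the middle of the black patch on the side of the box that faces the robot, from about 4 to 12 cm away and hold it still there for two seconds. Lay it back flat in the middle of its cork mat, let go, and leave everything else on the worktop where it is.

Things in the scene. Friction and masses are not known exactly. Their poses are not given: they have to be found in the camera images.
- rail: aluminium slide rail fixed to the worktop, 420 mm long (its y), 80 mm wide (x), 25 mm high; origin at the centre of its underside, its +y is the sliding direction (towards the robot's left), its -x side faces the robot. Three flat tabs 60 x 40 x 14 mm stick out of the front side, to 100 mm in front of the rail's centre line, at the stations y = -100 mm (white), 0 (green), +100 mm (blue).
- carrier (a joint): travel of the carrier along the rail's +y in m: 0 at the first station (white tab, where it starts), 0.100 at the middle station (green), 0.200 at the last (blue). A spring plunger clicks into each station over a ridge 12 mm to either side of it; about 5 N push it over a ridge, 1 N along the free stretch between.
- carrier_seat (a point): centre of the carrier's floor, 34 mm above the worktop, where the egg box's underside centre rests; axes as the rail's. Grey carrier: floor 110 mm (x) by 170 mm (y, from -105 to +65 mm of this point), with lips 11 mm high round the box; a small red pointer at its front edge is level with this point.
- carrier_handle (a point): point on the axis of the carrier's upright red square handle post, 24 mm below the post's top. The post is 18 x 18 mm, stands 75 mm above the carrier's floor, its top 109 mm above the worktop, at the carrier's robot-right (-y) end, 32 mm clear of the egg box. Axes as the rail's.
- middle_station (a point): point fixed to the rail where carrier_seat must come to lie (middle station, green tab).
- egg_box: clear plastic flip-top storage box, closed, 90 mm (x) by 110 mm (y), 64 mm high, about 0.35 kg, with brown eggs in it, loose in the carrier with 2.5 mm play; origin at the centre of its underside, -x side faces the robot.
- patch (a point): centre of the matt black round patch, 44 mm across, on the box's front (-x) face, 34 mm above the box's underside (68 mm above the worktop); axes as the box's, so the outward direction is -x. A black tape stripe 16 mm wide and 30 mm long on the lid, running back from its front edge, marks from above where the patch is along the box.
- thermometer: yellow bar-shaped infrared thermometer, 135 mm long (its x), 34 mm wide (y), 30 mm high (z), about 0.15 kg, lying loose on the cork mat; origin at the centre of its underside, from 65 mm behind to 70 mm ahead; the black display is at the tail (-x), the black lens nose at +x.
- lens (a point): centre of the thermometer's round black lens (24 mm across) at the end of its nose, 70 mm ahead of and 16 mm above the thermometer's origin; it looks along its +x.
- mat: cork mat fixed on the worktop, 200 mm (x) by 120 mm (y), 5 mm thick; origin at the centre of its underside.
- spoon: wooden spoon lying on the worktop, bystander; origin under its middle, along its x.
- plate: terracotta plate 180 mm across, 22 mm high, bystander; origin at the centre of its underside.
- scraper: stainless steel bench scraper with a dark wooden grip, 110 x 150 mm, 18 mm high, lying flat, bystander; origin at the centre of its underside.
- mug: blue mug 80 mm across, 90 mm high, bystander; origin at the centre of its underside.
- jar: amber jar 70 mm across, 110 mm high, bystander; origin at the centre of its underside.
Not all that is in view belongs to the job. Of the things like the thermometer, leave any that is white; of the rest the larger one is meant.

How it is judged:
By the outcome, as a careful person would: the job done as asked, in the order asked, and still so for the second after the job is handed in, with the robot touching nothing.
It also fails if it takes over 58 s, if anything falls off the work surface, if the arm or the gripper's body presses on something with over 40 N, if the wrist force passes 120 N, or if a joint passes its speed limit or range.

## Working session

There is one attempt and no reset: what is moved stays moved. The work goes in short steps, Python scripts to look and compute and a shell command to move; the robot and the scene stay as the last step left them, time stands still between calls to the robot, and variables do not carry over. Pictures are saved under pics/ and viewed, at most 10 in all, crops included, and the job is handed in when it is done.

```bash
ls; mkdir -p pics; cat > h.py <<'E'
import numpy as np, cv2
from bench import r
def ray(name,u,v,st=None):
    p=r.camera_params(name)
    K=np.array([[p['fx'],0,p['cx']],[0,p['fy'],p['cy']],[0,0,1]])
    n=cv2.undistortPoints(np.array([[[u,v]]],float),K,np.array(p['distortion'],float))[0,0]
    if 'extrinsics' in p: T=np.array(p['extrinsics'])
    else:
        W=np.eye(4);W[:3,:3]=st['orientation'];W[:3,3]=st['tcp_pos'];T=W@np.array(p['tool_from_camera'])
    return T[:3,3],T[:3,:3]@np.array([n[0],n[1],1.])
def onz(name,u,v,z,st=None):
    o,d=ray(name,u,v,st); return o+d*(z-o[2])/d[2]
def dep(name,u,v,D,st=None):
    o,d=ray(name,u,v,st); return o+d*D[int(v),int(u)]
def save(img,f): cv2.imwrite('pics/'+f,img[:,:,::-1])
E
python3 - <<'E'
from h import *
s=r.get_state(); print(s)
for n in('top','side'):
    a,d=r.read_camera(n); save(a,n+'1.png'); np.savez(n+'1.npz',a=a,d=d)
    print(n,np.round(r.camera_params(n)['extrinsics'],3).tolist())
print(r.camera_params('wrist'))
E
```

```text
pics
{'time': 0.0, 'joint_pos': array([-66.60150678,  23.94768414,  -0.59214734,  92.48704769,
         0.26901279,  63.6394379 ,  -3.03628459]), 'dq': array([ 0.05908576, -0.0915895 ,  0.06705105,  0.00388303, -0.02846159,
        0.07659619,  0.10379626]), 'joint_efforts': array([-1.15261286e-03, -8.51267338e+01,  6.37979563e-01, -4.26022768e+01,
       -4.90040111e-02,  1.83309673e-02,  1.35195883e-04]), 'tcp_pos': array([0.27160089, 0.56244121, 0.19511785]), 'orientation': array([[-9.00517350e-01,  4.34819813e-01, -4.82337500e-04],
       [ 4.34820074e-01,  9.00516586e-01, -1.17522430e-03],
       [-7.66578891e-05, -1.26803990e-03, -9.99999193e-01]]), 'contact_force': array([-0.13297843,  0.26892899,  0.10920518]), 'wrist_torque': array([-0.02807674, -0.06698905, -0.00882546]), 'grip_force': 0.0, 'width': 0.9985208634484377}
top [[0.018, -0.993, 0.119, 0.354], [-1.0, -0.017, 0.007, -0.014], [-0.005, -0.119, -0.993, 1.557], [0.0, 0.0, 0.0, 1.0]]
side [[0.703, -0.55, 0.452, -0.113], [-0.711, -0.533, 0.458, -0.63], [-0.011, -0.643, -0.766, 1.143], [0.0, 0.0, 0.0, 1.0]]
{'fx': 380.54818779878894, 'fy': 380.54818779878894, 'cx': 320.9409888984813, 'cy': 238.92312068047735, 'distortion': array([0.00298144, 0.        , 0.        , 0.        , 0.        ]), 'tool_from_camera': array([[ 1.44538456e-04, -9.73607284e-01, -2.28229787e-01,
         6.54888401e-02],
       [ 9.99999856e-01,  2.58646596e-04, -4.70060357e-04,
        -6.75213941e-05],
       [ 5.16685045e-04, -2.28229686e-01,  9.73607181e-01,
        -1.89553928e-01],
       [ 0.00000000e+00,  0.00000000e+00,  0.00000000e+00,
         1.00000000e+00]])}
```

View pics/top1.png

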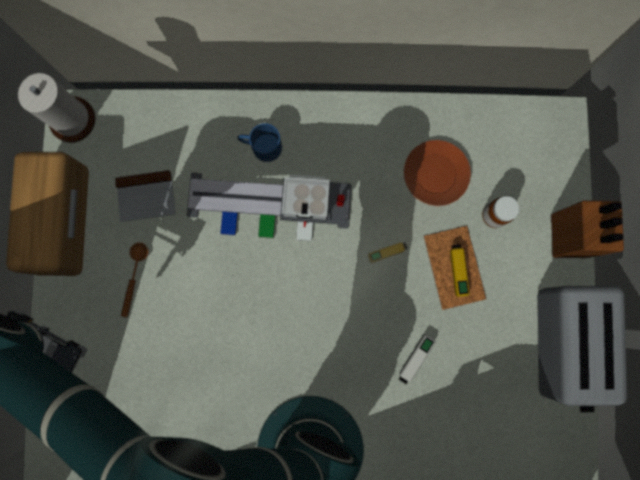

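View pics/side1.png

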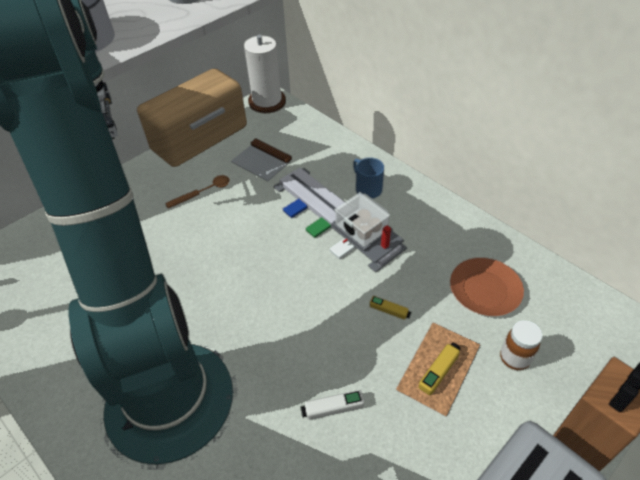

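The top view has three candidates for the thermometer: yellow on the mat at (460,268), a smaller yellow one on the worktop at (388,252) and a white one at (417,360). I choose the one on the mat: yellow, larger, nose towards (458,243), display at (462,290). In the side view it is at (440,368). The carrier is at the white tab (305,230), its red post at (341,200), and the green tab is at (268,227).

```bash
python3 - <<'E'
from h import *
f=np.load('top1.npz'); a=f['a']; d=f['d']
hsv=cv2.cvtColor(a,cv2.COLOR_RGB2HSV)
def comp(lo,hi,z,roi,tag):
    m=cv2.inRange(hsv,np.array(lo),np.array(hi)); k=np.zeros_like(m); x0,y0,x1,y1=roi; k[y0:y1,x0:x1]=m[y0:y1,x0:x1]
    n,l,s,c=cv2.connectedComponentsWithStats(k)
    for i in range(1,n):
        if s[i,4]<25: continue
        pts=np.argwhere(l==i)[:,::-1]
        w=np.array([onz('top',u,v,z)[:2] for u,v in pts])
        rc=cv2.minAreaRect((w*1000).astype(np.float32))
        print(tag,s[i].tolist(),c[i].round(1),'ctr',w.mean(0).round(4),'rect',np.round(rc[0],1),np.round(rc[1],1),round(rc[2],1),'z',round(float(np.median([dep('top',u,v,d)[2] for u,v in pts])),3))
    return
comp((105,120,40),(130,255,255),.014,(210,205,245,245),'blue')
comp((45,100,30),(85,255,255),.014,(250,205,285,245),'green')
comp((0,130,60),(8,255,255),.109,(330,180,360,215),'red')
comp((18,110,60),(35,255,255),.035,(430,230,490,305),'therm')
comp((18,110,60),(35,255,255),.02,(360,235,415,270),'small')
comp((5,60,60),(17,255,255),.005,(415,215,495,315),'mat')
comp((45,60,20),(95,255,255),.035,(440,275,490,305),'disp')
comp((0,0,0),(180,255,50),.098,(295,195,315,218),'stripe')
c=cv2.resize(np.vstack([a[165:250,180:360]]),None,fx=4,fy=4,interpolation=cv2.INTER_CUBIC)
save(c,'crop1.png')
c=cv2.resize(a[220:315,360:500],None,fx=5,fy=5,interpolation=cv2.INTER_CUBIC); save(c,'crop2.png')
E
```

```text
blue [221, 212, 16, 23, 320] [228.7 222.8] ctr [0.5772 0.2216] rect [577.1 221.5] [38.5 58.2] 86.9 z 0.014
green [259, 215, 16, 23, 322] [266.5 225.6] ctr [0.5714 0.1221] rect [571.3 122. ] [38.4 58.3] 86.0 z 0.014
red [337, 195, 8, 11, 46] [340.1 200. ] ctr [ 0.6247 -0.0661] rect [625.  -66.1] [14.9 26.2] 75.0 z 0.107
therm [450, 247, 20, 50, 653] [459.  269.6] ctr [ 0.4629 -0.3766] rect [ 457.  -377.7] [126.5  41.1] 6.8 z 0.034Traceback (most recent call last):
  File "<stdin>", line 18, in <module>
  File "<stdin>", line 12, in comp
  File "h.py", line 14, in dep
    o,d=ray(name,u,v,st); return o+d*D[int(v),int(u)]
        ~~~^^^^^^^^^^^^^
  File "h.py", line 4, in ray
    p=r.camera_params(name)
ValueError: time passes only in moves, steps and waits
```

```bash
sed -i 's/    p=r.camera_params(name)/    p=C.setdefault(name,None) or C.update({name:r.camera_params(name)}) or C[name]/; s/^def ray/C={}\ndef ray/' h.py; python3 - <<'E'
from h import *
f=np.load('top1.npz'); a=f['a']; d=f['d']
hsv=cv2.cvtColor(a,cv2.COLOR_RGB2HSV)
def comp(lo,hi,z,roi,tag,mn=25):
    m=cv2.inRange(hsv,np.array(lo),np.array(hi)); k=np.zeros_like(m); x0,y0,x1,y1=roi; k[y0:y1,x0:x1]=m[y0:y1,x0:x1]
    n,l,s,c=cv2.connectedComponentsWithStats(k)
    for i in range(1,n):
        if s[i,4]<mn: continue
        pts=np.argwhere(l==i)[:,::-1]
        w=np.array([onz('top',u,v,z)[:2] for u,v in pts])
        rc=cv2.minAreaRect((w*1000).astype(np.float32))
        print(tag,s[i].tolist(),'ctr',w.mean(0).round(4),'rect',np.round(rc[0],1),np.round(rc[1],1),round(rc[2],1),'z',round(float(np.median([dep('top',u,v,d)[2] for u,v in pts])),3))
comp((18,110,60),(35,255,255),.02,(360,235,415,270),'small')
comp((5,60,60),(17,255,255),.005,(415,215,495,315),'mat',200)
comp((45,60,20),(95,255,255),.035,(440,275,490,305),'disp')
comp((0,0,0),(180,255,60),.098,(295,195,315,218),'stripe',8)
comp((0,0,0),(180,255,50),.03,(440,230,490,255),'nose',8)
save(cv2.resize(a[165:250,180:360],None,fx=4,fy=4,interpolation=cv2.INTER_CUBIC),'crop1.png')
save(cv2.resize(a[220:315,360:500],None,fx=5,fy=5,interpolation=cv2.INTER_CUBIC),'crop2.png')
E
```

```text
small [380, 243, 25, 15, 202] ctr [ 0.5125 -0.2059] rect [ 512.1 -205.7] [23.  62.6] 19.4 z 0.023
mat [424, 226, 62, 84, 2654] ctr [ 0.4736 -0.3677] rect [ 471.8 -371.7] [200.5 120.5] 14.0 z 0.006
disp [459, 282, 8, 11, 78] ctr [ 0.4185 -0.3852] rect [ 418.3 -385.2] [25.6 18.2] 0.8 z 0.038
stripe [302, 204, 5, 10, 45] ctr [0.6046 0.0226] rect [603.8  22.7] [22.6  9.9] 1.1 z 0.099
nose [452, 243, 9, 5, 34] ctr [ 0.5256 -0.372 ] rect [ 526.8 -370.5] [10.4 21.1] 0.9 z 0.03
```

View pics/crop1.png

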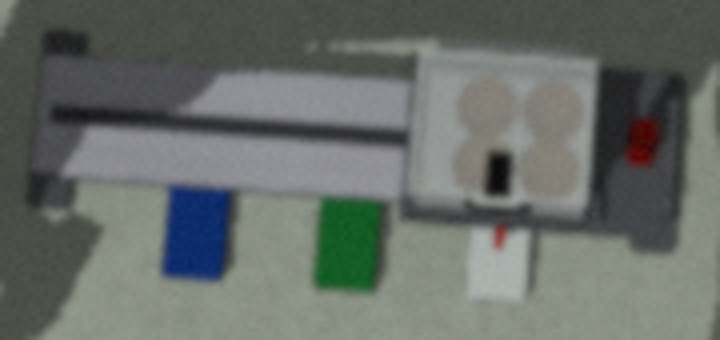

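View pics/crop2.png

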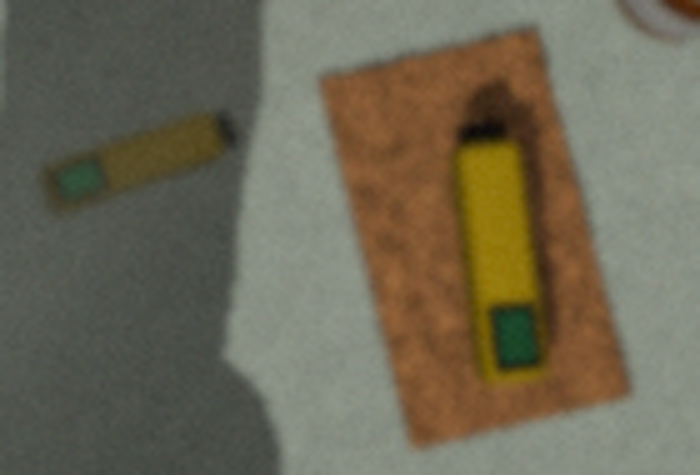

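The crops confirm it: the large yellow bar lies on the cork mat with its nose up in the picture, and the small yellow one lies off the mat. The lid stripe is at crop (498,173), level with the red pointer. The rail yaw is about -3.3°. The seat is at about (0.636, 0.018), the post at about (0.630, -0.078) and the middle station at about (0.641, 0.118). I'm moving over the post now.

```bash
python3 -m pendant '[{"fingers":0.55,"linear":[0,0,-0.2],"spin":-0.262},{"fingers":0.55,"linear":[0,0,-0.2],"spin":-0.262},{"fingers":0.55,"linear":[0,0,-0.15],"spin":-0.262},{"fingers":0.55,"linear":[-0.246,-0.386,0],"spin":0},{"fingers":0.55,"linear":[-0.246,-0.386,0],"spin":0},{"fingers":0.55,"linear":[-0.246,-0.386,0],"spin":0},{"fingers":0.55,"linear":[-0.246,-0.386,0],"spin":0},{"fingers":0.55,"linear":[-0.246,-0.386,0],"spin":0},{"fingers":0.55,"linear":[-0.246,-0.386,0],"spin":0},{"fingers":0.55,"linear":[-0.246,-0.386,0],"spin":0},{"fingers":0.55,"linear":[-0.246,-0.386,0],"spin":0},{"fingers":0.55,"linear":[-0.246,-0.386,0],"spin":0}]' 25; python3 -m pendant '[{"fingers":0.55,"linear":[-0.246,-0.386,0],"spin":0},{"fingers":0.55,"linear":[-0.246,-0.386,0],"spin":0},{"fingers":0.55,"linear":[-0.246,-0.386,0],"spin":0},{"fingers":0.55,"linear":[-0.246,-0.386,0],"spin":0},{"fingers":0.55,"linear":[-0.246,-0.386,0],"spin":0},{"fingers":0.55,"linear":[-0.246,-0.386,0],"spin":0},{"fingers":0.55,"linear":[-0.246,-0.386,0],"spin":0},{"fingers":0.55,"linear":[0,0,0],"spin":0},{"fingers":0.55,"linear":[0,0,0],"spin":0}]'
cat > look.py <<'E'
import sys
from h import *
s=r.get_state(); a,d=r.read_camera('wrist')
np.savez(sys.argv[1]+'.npz',a=a,d=d,R=s['orientation'],p=s['tcp_pos']); save(a,sys.argv[1]+'.png')
print(s['time'],s['tcp_pos'].round(4),s['orientation'].round(3).tolist(),s['joint_pos'].round(0))
E
python3 look.py w1
```

```text
time: 1.6
tcp_pos: [0.4735, 0.202, 0.2506]
orientation: [[-0.998, 0.057, -0.0], [0.057, 0.998, -0.0], [0.0, -0.0, -1.0]]
contact_force: [0.6, 0.4, -0.3]
width: 0.452
grip_force: 0.0
time: 2.72
tcp_pos: [0.6294, -0.0756, 0.2503]
orientation: [[-0.998, 0.057, -0.001], [0.057, 0.998, 0.0], [0.001, 0.0, -1.0]]
contact_force: [-0.3, -0.4, -0.4]
width: 0.452
grip_force: 0.0
2.725 [ 0.6294 -0.0756  0.2503] [[-0.998, 0.057, -0.001], [0.057, 0.998, 0.0], [0.001, 0.0, -1.0]] [-10.  23.  19.  88.  -8.  70.  97.]
```

View pics/w1.png

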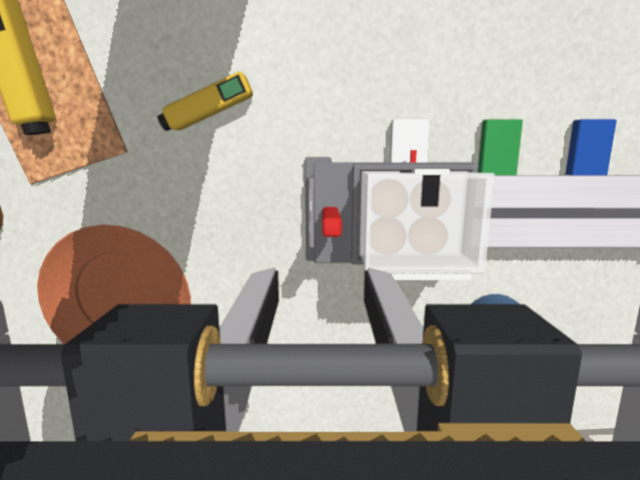

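The wrist view shows the post top at about (331,213), the box stripe at (430,190), the tabs at (410/500/592,148), and the fingers around the post line. Next I measure these.

```bash
cat > m.py <<'E'
from h import *
def blobs(name,lo,hi,z,roi,tag,mn=25,cam='wrist'):
    f=np.load(name+'.npz'); a,d=f['a'],f['d']; st={'orientation':f['R'],'tcp_pos':f['p']} if 'R' in f else None
    hsv=cv2.cvtColor(a,cv2.COLOR_RGB2HSV); m=cv2.inRange(hsv,np.array(lo),np.array(hi)); k=np.zeros_like(m); x0,y0,x1,y1=roi; k[y0:y1,x0:x1]=m[y0:y1,x0:x1]
    n,l,s,c=cv2.connectedComponentsWithStats(k)
    for i in range(1,n):
        if s[i,4]<mn: continue
        pts=np.argwhere(l==i)[:,::-1]
        W=np.array([dep(cam,u,v,d,st) for u,v in pts])
        P=np.array([onz(cam,u,v,z,st)[:2] for u,v in pts])
        ok=abs(W[:,2]-z)<.006
        for t,q in(('all',P),('hgt',P[ok])):
            if len(q)<10: continue
            rc=cv2.minAreaRect((q*1000).astype(np.float32))
            print(tag,t,s[i].tolist(),'mean',q.mean(0).round(4),'rect',np.round(rc[0],1),np.round(rc[1],1),round(rc[2],1),'z',round(float(np.median(W[:,2])),3))
E
python3 - <<'E'
from m import *
blobs('w1',(0,150,100),(8,255,255),.109,(315,195,350,245),'red')
blobs('w1',(45,100,30),(85,255,255),.014,(470,110,530,180),'green')
blobs('w1',(105,120,40),(130,255,255),.014,(560,110,625,180),'blue')
blobs('w1',(0,0,0),(180,255,60),.098,(415,170,445,210),'stripe')
E
```

```text
red all [322, 207, 20, 30, 516] mean [ 0.6264 -0.0666] rect [626.  -66.3] [16.9 26. ] 86.8 z 0.108
red hgt [322, 207, 20, 30, 516] mean [ 0.6299 -0.0666] rect [630.  -66.5] [16.9 18.1] 86.8 z 0.108
green all [479, 120, 43, 55, 2050] mean [0.5712 0.1221] rect [572.2 121.7] [41.6 57.1] 86.7 z 0.014
green hgt [479, 120, 43, 55, 2050] mean [0.5712 0.1226] rect [572.2 122.1] [40.8 57.1] 86.7 z 0.014
blue all [566, 120, 50, 55, 2252] mean [0.5774 0.2202] rect [577.9 220. ] [44.7 57. ] 86.7 z 0.014
blue hgt [566, 120, 50, 55, 2252] mean [0.5774 0.2214] rect [577.9 221. ] [42.8 57. ] 86.7 z 0.014
stripe all [422, 176, 17, 30, 443] mean [0.6043 0.0234] rect [604.9  23.3] [13.6 25.9] 86.8 z 0.099
stripe hgt [422, 176, 17, 30, 443] mean [0.6043 0.0234] rect [604.9  23.3] [13.6 25.9] 86.8 z 0.099
```

The post centre measures (0.630, -0.0665), closer to the box than the sizes given suggest. Closing across the rail avoids squeezing a finger in between, so I turn 90° and grip the post along x.

```bash
python3 -m pendant '[{"fingers":0.4,"linear":[0,0,0],"spin":0.314},{"fingers":0.4,"linear":[0,0,0],"spin":0.314},{"fingers":0.4,"linear":[0,0,0],"spin":0.314},{"fingers":0.4,"linear":[0,0,0],"spin":0.314},{"fingers":0.4,"linear":[0,0,0],"spin":0.314},{"fingers":0.4,"linear":[0,0,0],"spin":0.314},{"fingers":0.4,"linear":[0,0,0],"spin":0.314},{"fingers":0.4,"linear":[0,0,0],"spin":0.314},{"fingers":0.4,"linear":[0,0,0],"spin":0.314},{"fingers":0.4,"linear":[0,0,0],"spin":0.316},{"fingers":0.4,"linear":[0.091,0,0],"spin":0},{"fingers":0.4,"linear":[0,0,0],"spin":0}]'; python3 look.py w2
python3 - <<'E'
from m import *
blobs('w2',(0,150,100),(8,255,255),.109,(0,0,640,480),'red')
E
```

```text
time: 4.28
tcp_pos: [0.6302, -0.0651, 0.2507]
orientation: [[0.051, 0.999, -0.0], [0.999, -0.051, 0.001], [0.001, -0.0, -1.0]]
contact_force: [-0.3, 0.6, -0.2]
width: 0.601
grip_force: 0.0
4.275 [ 0.6302 -0.0651  0.2507] [[0.051, 0.999, -0.0], [0.999, -0.051, 0.001], [0.001, -0.0, -1.0]] [-23.  26.  36.  88. -16.  71.  13.]
red all [313, 207, 19, 29, 477] mean [ 0.6312 -0.0618] rect [631.5 -61.1] [25.2 16. ] 87.1 z 0.108
red hgt [313, 207, 19, 29, 477] mean [ 0.6312 -0.0649] rect [631.3 -65.1] [17.2 16. ] 87.1 z 0.108
```

```bash
python3 -m pendant '[{"fingers":0.4,"linear":[0,0,0.4],"spin":0},{"fingers":0.4,"linear":[0,0,0.4],"spin":0},{"fingers":0.4,"linear":[0,0,0.4],"spin":0},{"fingers":0.4,"linear":[0,0,0.33],"spin":0},{"fingers":0.4,"linear":[0,0,0],"spin":0},{"fingers":1,"linear":[0,0,0],"spin":0},{"fingers":1,"linear":[0,0,0],"spin":0},{"fingers":1,"linear":[0,0,0],"spin":0},{"fingers":1,"linear":[0,0,0],"spin":0},{"fingers":1,"linear":[0,0,0],"spin":0}]' 25
```

```text
time: 5.58
tcp_pos: [0.6312, -0.067, 0.0983]
orientation: [[0.057, 0.998, 0.002], [0.998, -0.057, -0.0], [-0.0, 0.002, -1.0]]
contact_force: [4.9, -0.1, -0.9]
width: 0.174
grip_force: 25.0
```

```bash
python3 -m pendant '[{"fingers":1,"linear":[0.05,0,0],"spin":0},{"fingers":1,"linear":[0.1,0,0],"spin":0},{"fingers":1,"linear":[0.1,0,0],"spin":0},{"fingers":1,"linear":[0.1,0,0],"spin":0},{"fingers":1,"linear":[0.1,0,0],"spin":0},{"fingers":1,"linear":[0.1,0,0],"spin":0},{"fingers":1,"linear":[0.1,0,0],"spin":0},{"fingers":1,"linear":[0.1,0,0],"spin":0},{"fingers":1,"linear":[0.1,0,0],"spin":0},{"fingers":1,"linear":[0.1,0,0],"spin":0},{"fingers":1,"linear":[0.05,0,0],"spin":0},{"fingers":1,"linear":[0,0,0],"spin":0}]';python3 -m pendant '[{"fingers":1,"linear":[0,0,0],"spin":0},{"fingers":1,"linear":[0,0,0],"spin":0}]'
```

```text
time: 7.08
tcp_pos: [0.637, 0.033, 0.0983]
orientation: [[0.056, 0.998, 0.002], [0.998, -0.056, -0.0], [-0.0, 0.002, -1.0]]
contact_force: [5.4, 0.2, -1.0]
width: 0.179
grip_force: 25.0
time: 7.32
tcp_pos: [0.6369, 0.0329, 0.0983]
orientation: [[0.057, 0.998, 0.002], [0.998, -0.057, -0.0], [-0.0, 0.002, -1.0]]
contact_force: [5.3, -0.4, -0.3]
width: 0.175
grip_force: 25.0
```

```bash
python3 -m pendant '[{"fingers":0.4,"linear":[0,0,0],"spin":0},{"fingers":0.4,"linear":[0,0,0],"spin":0},{"fingers":0.4,"linear":[0,0,0],"spin":0},{"fingers":0.4,"linear":[0,0,-0.2],"spin":0},{"fingers":0.4,"linear":[0,0,-0.4],"spin":0},{"fingers":0.4,"linear":[0,0,-0.5],"spin":0},{"fingers":0.4,"linear":[0,0,-0.4],"spin":0},{"fingers":0.1,"linear":[0,0,0],"spin":0},{"fingers":0.1,"linear":[0,0,0],"spin":0}]'; python3 look.py w3
python3 - <<'E'
from m import *
blobs('w3',(0,150,100),(8,255,255),.109,(0,0,640,480),'red')
blobs('w3',(0,0,0),(180,255,60),.098,(0,0,640,350),'stripe')
blobs('w3',(45,100,30),(85,255,255),.014,(0,0,640,480),'green',200)
a=np.load('w3.npz')['a']
E
```

```text
time: 8.45
tcp_pos: [0.6356, 0.0328, 0.248]
orientation: [[0.057, 0.998, 0.0], [0.998, -0.057, 0.0], [0.0, 0.0, -1.0]]
contact_force: [-0.3, -0.4, 0.6]
width: 0.774
grip_force: 0.0
8.45 [0.6356 0.0328 0.248 ] [[0.057, 0.998, 0.0], [0.998, -0.057, 0.0], [0.0, 0.0, -1.0]] [-31.  26.  36.  88. -16.  71.   4.]
red all [256, 125, 6, 6, 31] mean [0.5891 0.119 ] rect [588.8 119. ] [4.  4.2] 86.8 z 0.033
red all [313, 206, 20, 29, 481] mean [0.6371 0.0379] rect [637.4  38.1] [24.9 16.7] 86.7 z 0.109
red hgt [313, 206, 20, 29, 481] mean [0.6371 0.0349] rect [637.2  34.6] [17.9 16.7] 86.7 z 0.109
stripe all [270, 114, 31, 17, 527] mean [0.6101 0.1229] rect [610.1 122.9] [13.1 25.9] 86.7 z 0.099
stripe hgt [270, 114, 31, 17, 527] mean [0.6101 0.1229] rect [610.1 122.9] [13.1 25.9] 86.7 z 0.099
stripe all [0, 272, 247, 78, 7254] mean [ 0.425  -0.0558] rect [440.2 -58.7] [253.8  71.1] 6.6 z 0.369
stripe all [396, 272, 90, 75, 1565] mean [ 0.724  -0.0654] rect [729.5 -75.3] [ 50.8 116.8] 46.5 z 0.303
stripe all [493, 305, 147, 45, 5314] mean [ 0.8689 -0.0823] rect [868.7 -82.6] [ 46.3 145.5] 86.8 z 0.371
stripe all [487, 338, 22, 9, 46] mean [ 0.7998 -0.0967] rect [801.8 -94.5] [ 8.6 20.7] 86.8 z 0.369
stripe all [234, 345, 28, 2, 35] mean [ 0.5566 -0.0842] rect [556.9 -84.4] [ 1.1 26.4] 86.7 z 0.369
stripe all [281, 345, 26, 2, 37] mean [ 0.6024 -0.0868] rect [602. -87.] [ 1.1 24.5] 86.7 z 0.37
stripe all [319, 345, 23, 2, 34] mean [ 0.6374 -0.0888] rect [637.7 -89. ] [ 1.1 21.6] 86.8 z 0.37
stripe all [343, 345, 20, 2, 28] mean [ 0.6593 -0.0901] rect [659.7 -90.3] [ 1.1 18.6] 86.8 z 0.369
stripe all [383, 345, 22, 2, 28] mean [ 0.6999 -0.0923] rect [699.9 -92.5] [ 1.1 20.6] 86.8 z 0.37
green all [230, 110, 38, 38, 1173] mean [0.5606 0.1244] rect [563.1 124.4] [38.1 39.2] 86.8 z 0.014
green hgt [230, 110, 38, 38, 1173] mean [0.5606 0.1244] rect [563.1 124.4] [38.1 39.2] 86.8 z 0.014
```

View pics/w3.png

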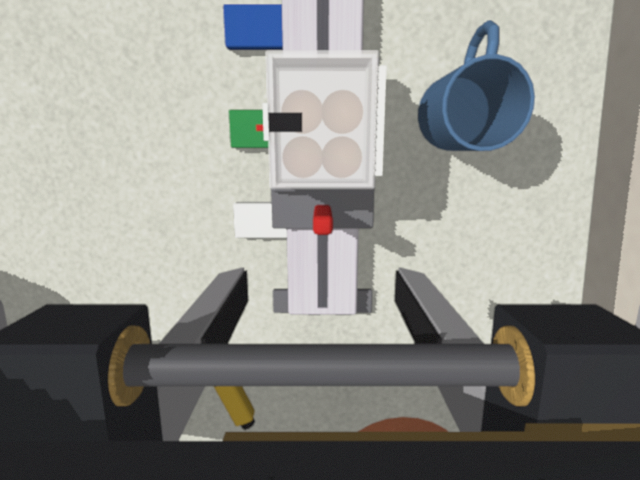

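The carrier pointer (261,128) is level with the green tab and the box sits within the lips. The carrier moved 99.9 mm. Now to the thermometer.

```bash
python3 -m pendant '[{"fingers":0.2,"linear":[0,0,0],"spin":0.31},{"fingers":0.2,"linear":[0,0,0],"spin":0.31},{"fingers":0.2,"linear":[0,0,0],"spin":0.31},{"fingers":0.2,"linear":[0,0,0],"spin":0.31},{"fingers":0.2,"linear":[0,0,0],"spin":0.31},{"fingers":0.2,"linear":[0,0,0],"spin":0.31},{"fingers":0.2,"linear":[0,0,0],"spin":0.31},{"fingers":0.2,"linear":[0,0,0],"spin":0.31},{"fingers":0.2,"linear":[0,0,0],"spin":0.31}]'; python3 -m pendant '[{"fingers":0.2,"linear":[-0.248,0.431,0],"spin":0},{"fingers":0.2,"linear":[-0.248,0.431,0],"spin":0},{"fingers":0.2,"linear":[-0.248,0.431,0],"spin":0},{"fingers":0.2,"linear":[-0.248,0.431,0],"spin":0},{"fingers":0.2,"linear":[-0.248,0.431,0],"spin":0},{"fingers":0.2,"linear":[-0.248,0.431,0],"spin":0},{"fingers":0.2,"linear":[-0.248,0.431,0],"spin":0},{"fingers":0.2,"linear":[-0.248,0.431,0],"spin":0},{"fingers":0.2,"linear":[-0.248,0.431,0],"spin":0},{"fingers":0.2,"linear":[0,0,0],"spin":0},{"fingers":0.2,"linear":[0,0,0],"spin":0}]'; python3 look.py w4
python3 - <<'E'
from m import *
blobs('w4',(20,110,60),(35,255,255),.035,(0,0,640,480),'therm',300)
blobs('w4',(0,0,0),(180,255,60),.021,(200,60,440,330),'dark')
E
```

```text
time: 9.62
tcp_pos: [0.6354, 0.0328, 0.2469]
orientation: [[0.994, 0.113, -0.002], [0.113, -0.994, -0.001], [-0.002, 0.0, -1.0]]
contact_force: [-0.3, 1.7, -0.1]
width: 0.798
grip_force: 0.0
time: 11.0
tcp_pos: [0.4602, -0.3783, 0.2471]
orientation: [[0.993, 0.119, -0.001], [0.119, -0.993, 0.001], [-0.001, -0.001, -1.0]]
contact_force: [-0.7, 0.4, -0.0]
width: 0.8
grip_force: 0.0
11.0 [ 0.4602 -0.3783  0.2471] [[0.993, 0.119, -0.001], [0.119, -0.993, 0.001], [-0.001, -0.001, -1.0]] [ -5.  27.  57.  95. -24.  71. -26.]
therm all [106, 126, 93, 42, 1813] mean [ 0.51   -0.2037] rect [ 508.  -197.9] [24.5 93.5] 20.1 z 0.023
therm all [306, 155, 32, 115, 2941] mean [ 0.4695 -0.3778] rect [ 459.1 -379.3] [123.2  33.2] 6.3 z 0.035
therm hgt [306, 155, 32, 115, 2941] mean [ 0.4693 -0.3776] rect [ 459.1 -378.9] [123.   32.8] 6.7 z 0.035
dark all [200, 129, 4, 14, 45] mean [ 0.5237 -0.2437] rect [ 524.7 -244. ] [13.3  3.2] 2.6 z 0.013
dark hgt [200, 129, 4, 14, 45] mean [ 0.522 -0.243] rect [ 522.7 -243.5] [9.2 2.1] 2.6 z 0.013
dark all [312, 147, 20, 8, 155] mean [ 0.5245 -0.3717] rect [ 524.6 -371.4] [ 7.3 20.3] 6.8 z 0.032
dark all [312, 238, 20, 3, 35] mean [ 0.4291 -0.3824] rect [ 428.6 -382.9] [ 2.3 21.3] 6.8 z 0.037
dark all [312, 263, 19, 3, 28] mean [ 0.3988 -0.3864] rect [ 399.4 -385.8] [ 2.4 20.5] 6.8 z 0.037
dark all [204, 272, 41, 58, 1083] mean [ 0.3343 -0.2846] rect [ 335.7 -288.4] [26.6 86.6] 62.9 z 0.29
dark all [398, 272, 41, 58, 1046] mean [ 0.3597 -0.4993] rect [ 360.4 -495.3] [86.6 26. ] 40.6 z 0.291
```

View pics/w4.png

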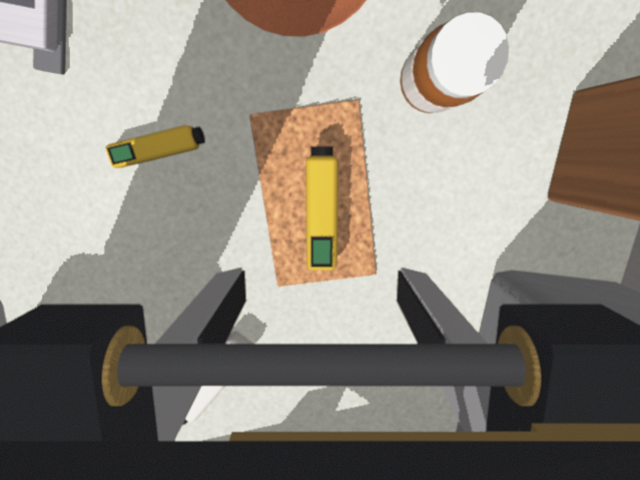

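The thermometer is aligned with the tool (6.7° against 6.8°). It is at (319,208) in the picture, its origin at about (0.4626, -0.3786). The grip will be 24 mm over its underside so that the tips clear the mat.

```bash
python3 -m pendant '[{"fingers":0.3,"linear":[0.024,0,0.4],"spin":0},{"fingers":0.3,"linear":[0,0,0.5],"spin":0},{"fingers":0.3,"linear":[0,0,0.5],"spin":0},{"fingers":0.3,"linear":[0,0,0.4],"spin":0},{"fingers":0.3,"linear":[0,0,0.2],"spin":0},{"fingers":0.3,"linear":[0,0,0.11],"spin":0},{"fingers":0.3,"linear":[0,0,0],"spin":0},{"fingers":1,"linear":[0,0,0],"spin":0},{"fingers":1,"linear":[0,0,0],"spin":0},{"fingers":1,"linear":[0,0,0],"spin":0},{"fingers":1,"linear":[0,0,0],"spin":0},{"fingers":1,"linear":[0,0,0],"spin":0}]' 25;  python3 -m pendant '[{"fingers":1,"linear":[0,0,0],"spin":0}]'
```

```text
time: 12.55
tcp_pos: [0.4626, -0.3786, 0.0369]
orientation: [[0.993, 0.119, 0.0], [0.119, -0.993, -0.0], [0.0, 0.0, -1.0]]
contact_force: [0.5, 0.0, -0.2]
width: 0.206
grip_force: 0.0
time: 12.68
tcp_pos: [0.4626, -0.3786, 0.0368]
orientation: [[0.993, 0.119, -0.0], [0.119, -0.993, -0.0], [-0.0, 0.0, -1.0]]
contact_force: [-0.3, 0.8, -0.4]
width: 0.096
grip_force: 0.0
```

The fingers closed past 34 mm, so something is wrong; looking.

```bash
python3 -m pendant '[{"fingers":1,"linear":[0,0,0],"spin":0}]'; python3 look.py w5; python3 - <<'E'
from h import *
a,d=r.read_camera('side'); np.savez('side2.npz',a=a,d=d)
w=np.load('w5.npz')['a']
c=cv2.resize(a[290:430,340:540],(560,392),interpolation=cv2.INTER_CUBIC)
save(np.vstack([c,cv2.resize(w[:,100:560],(560,200))]),'s2.png')
E
```

```text
time: 12.8
tcp_pos: [0.4626, -0.3786, 0.0368]
orientation: [[0.993, 0.118, -0.0], [0.118, -0.993, -0.0], [-0.0, 0.0, -1.0]]
contact_force: [-0.1, -0.4, -0.4]
width: 0.008
grip_force: 0.0
12.8 [ 0.4626 -0.3786  0.0368] [[0.993, 0.118, -0.0], [0.118, -0.993, -0.0], [-0.0, 0.0, -1.0]] [  3.  41.  46. 104. -37.  51. -17.]
```

View pics/s2.png

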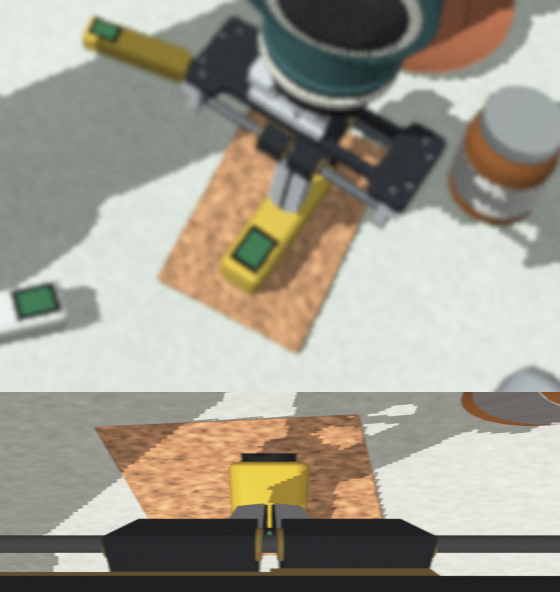

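```bash
python3 - <<'E'
from m import *
blobs('w5',(20,110,60),(35,255,255),.035,(200,0,450,480),'therm',200)
f=np.load('w5.npz'); st={'orientation':f['R'],'tcp_pos':f['p']}
for v in range(270,420,10):
  print(v,[dep('wrist',u,v,f['d'],st).round(3).tolist() for u in (300,311,320)])
f=np.load('side2.npz')
# side crop: scale 2.8, origin (340,290)
for cx,cy in((272,205),(285,205),(300,205),(285,190),(285,170),(290,215),(312,195),(260,240),(240,280)):
  print('side',cx,cy,dep('side',340+cx/2.8,290+cy/2.8,f['d']).round(3))
E
```

```text
therm all [288, 166, 66, 161, 6938] mean [ 0.4917 -0.375 ] rect [ 477.6 -376.8] [85.8 32.8] 6.8 z 0.035
therm hgt [288, 166, 66, 161, 6938] mean [ 0.4929 -0.3749] rect [ 477.6 -376.7] [85.8 32.6] 6.8 z 0.035
270 [[0.466, -0.367, 0.036], [0.472, -0.373, 0.052], [0.467, -0.378, 0.036]]
280 [[0.472, -0.368, 0.068], [0.472, -0.373, 0.067], [0.462, -0.378, 0.036]]
290 [[0.471, -0.369, 0.079], [0.472, -0.374, 0.079], [0.456, -0.379, 0.036]]
300 [[0.471, -0.37, 0.09], [0.472, -0.374, 0.089], [0.451, -0.38, 0.037]]
310 [[0.495, -0.37, 0.153], [0.494, -0.373, 0.15], [0.445, -0.38, 0.036]]
320 [[0.495, -0.371, 0.158], [0.492, -0.373, 0.149], [0.439, -0.381, 0.036]]
330 [[0.495, -0.371, 0.161], [0.494, -0.373, 0.158], [0.433, -0.382, 0.036]]
340 [[0.496, -0.371, 0.166], [0.493, -0.373, 0.161], [0.428, -0.382, 0.037]]
350 [[0.495, -0.371, 0.168], [0.492, -0.373, 0.163], [0.49, -0.375, 0.159]]
360 [[0.493, -0.372, 0.168], [0.491, -0.374, 0.164], [0.489, -0.375, 0.161]]
370 [[0.492, -0.372, 0.169], [0.49, -0.374, 0.165], [0.488, -0.376, 0.162]]
380 [[0.49, -0.372, 0.169], [0.488, -0.374, 0.166], [0.486, -0.376, 0.162]]
390 [[0.488, -0.372, 0.169], [0.486, -0.374, 0.166], [0.375, -0.389, 0.006]]
400 [[0.485, -0.372, 0.168], [0.483, -0.374, 0.165], [0.364, -0.39, -0.0]]
410 [[0.483, -0.373, 0.168], [0.473, -0.375, 0.154], [0.356, -0.391, 0.0]]
side 272 205 [ 0.454 -0.375  0.039]
side 285 205 [ 0.454 -0.385  0.054]
side 300 205 [ 0.473 -0.389  0.034]
side 285 190 [ 0.454 -0.382  0.073]
side 285 170 [ 0.453 -0.378  0.101]
side 290 215 [ 0.46  -0.389  0.035]
side 312 195 [ 0.486 -0.39   0.034]
side 260 240 [ 0.427 -0.385  0.033]
side 240 280 [ 0.396 -0.392  0.02 ]
```

```bash
python3 - <<'E'
from m import *
f=np.load('w5.npz'); st={'orientation':f['R'],'tcp_pos':f['p']}
for v in range(254,276,2):
  print(v,[dep('wrist',u,v,f['d'],st).round(3).tolist() for u in (308,312,315,327,330)])
f=np.load('w4.npz'); st={'orientation':f['R'],'tcp_pos':f['p']}
for v in range(262,300,4):
  print(v,[dep('wrist',u,v,f['d'],st).round(3).tolist() for u in (215,225,235,240,243)])
E
```

```text
254 [[0.475, -0.371, 0.036], [0.475, -0.373, 0.035], [0.475, -0.374, 0.036], [0.476, -0.38, 0.036], [0.476, -0.382, 0.035]]
256 [[0.474, -0.371, 0.035], [0.474, -0.373, 0.036], [0.474, -0.374, 0.036], [0.475, -0.381, 0.035], [0.475, -0.382, 0.035]]
258 [[0.473, -0.371, 0.036], [0.473, -0.373, 0.036], [0.473, -0.374, 0.035], [0.474, -0.381, 0.036], [0.474, -0.382, 0.036]]
260 [[0.472, -0.371, 0.035], [0.472, -0.373, 0.035], [0.472, -0.375, 0.034], [0.473, -0.381, 0.037], [0.473, -0.382, 0.037]]
262 [[0.47, -0.371, 0.035], [0.471, -0.373, 0.036], [0.471, -0.375, 0.036], [0.471, -0.381, 0.035], [0.472, -0.382, 0.036]]
264 [[0.469, -0.371, 0.036], [0.469, -0.373, 0.035], [0.47, -0.375, 0.035], [0.471, -0.381, 0.037], [0.471, -0.383, 0.036]]
266 [[0.468, -0.371, 0.035], [0.468, -0.373, 0.035], [0.469, -0.375, 0.036], [0.47, -0.381, 0.037], [0.47, -0.383, 0.037]]
268 [[0.467, -0.371, 0.035], [0.472, -0.373, 0.049], [0.472, -0.375, 0.049], [0.473, -0.381, 0.05], [0.473, -0.382, 0.049]]
270 [[0.472, -0.372, 0.054], [0.472, -0.373, 0.052], [0.472, -0.375, 0.053], [0.473, -0.38, 0.054], [0.473
[... 790 characters left out ...]
0.335, 0.275], [0.464, -0.338, 0.271], [0.463, -0.34, 0.268], [0.461, -0.34, 0.261]]
282 [[0.464, -0.332, 0.279], [0.465, -0.336, 0.279], [0.464, -0.339, 0.276], [0.461, -0.34, 0.268], [0.459, -0.341, 0.262]]
286 [[0.465, -0.333, 0.285], [0.465, -0.337, 0.285], [0.464, -0.34, 0.279], [0.46, -0.341, 0.269], [0.457, -0.341, 0.262]]
290 [[0.465, -0.334, 0.29], [0.465, -0.338, 0.289], [0.461, -0.34, 0.279], [0.458, -0.341, 0.27], [0.455, -0.341, 0.262]]
294 [[0.465, -0.335, 0.294], [0.464, -0.339, 0.291], [0.46, -0.341, 0.28], [0.456, -0.341, 0.269], [0.454, -0.341, 0.263]]
298 [[0.465, -0.337, 0.298], [0.464, -0.339, 0.293], [0.458, -0.341, 0.279], [0.454, -0.341, 0.27], [0.452, -0.342, 0.264]]
```

The depth data show the real fingertips about 10–12 mm behind the reported TCP, not 25 mm ahead. The fingers therefore shut just above the thermometer, tips at z≈0.047, without touching it. I open, go 35 mm lower, and grip again.

```bash
python3 -m pendant '[{"fingers":0.3,"linear":[0,0,0],"spin":0},{"fingers":0.3,"linear":[0,0,0],"spin":0},{"fingers":0.3,"linear":[0,0,0],"spin":0},{"fingers":0.3,"linear":[0,0,0],"spin":0},{"fingers":0.3,"linear":[0,0,0],"spin":0},{"fingers":0.3,"linear":[0,0,0.1],"spin":0},{"fingers":0.3,"linear":[0,0,0.1],"spin":0},{"fingers":0.3,"linear":[0,0,0.1],"spin":0},{"fingers":0.3,"linear":[0,0,0.05],"spin":0},{"fingers":0.3,"linear":[0,0,0],"spin":0}]'
```

```text
time: 14.15
tcp_pos: [0.4623, -0.3785, 0.0014]
orientation: [[0.993, 0.118, -0.001], [0.118, -0.993, 0.0], [-0.001, -0.0, -1.0]]
contact_force: [-0.1, 0.2, 0.5]
width: 0.702
grip_force: 0.0
```

```bash
python3 -m pendant '[{"fingers":1,"linear":[0,0,0],"spin":0},{"fingers":1,"linear":[0,0,0],"spin":0},{"fingers":1,"linear":[0,0,0],"spin":0},{"fingers":1,"linear":[0,0,0],"spin":0},{"fingers":1,"linear":[0,0,0],"spin":0},{"fingers":1,"linear":[0,0,0],"spin":0}]' 25
```

```text
time: 14.9
tcp_pos: [0.4627, -0.3786, 0.0019]
orientation: [[0.993, 0.119, 0.0], [0.119, -0.993, -0.0], [0.0, 0.0, -1.0]]
contact_force: [0.4, 0.6, 3.6]
width: 0.357
grip_force: 25.0
```

```bash
python3 -m pendant '[{"fingers":1,"linear":[0,0,-0.1],"spin":0},{"fingers":1,"linear":[0,0,-0.3],"spin":0},{"fingers":1,"linear":[0,0,-0.4],"spin":0},{"fingers":1,"linear":[0,0,-0.4],"spin":0},{"fingers":1,"linear":[0,0,-0.3],"spin":0},{"fingers":1,"linear":[0,0,0],"spin":0.175},{"fingers":1,"linear":[0,0,0],"spin":0.176},{"fingers":1,"linear":[0,0,0],"spin":0}]'; python3 -m pendant '[{"fingers":1,"linear":[-0.02,-0.224,0],"spin":0},{"fingers":1,"linear":[-0.038,-0.424,0],"spin":0},{"fingers":1,"linear":[-0.04,-0.444,0],"spin":0},{"fingers":1,"linear":[-0.04,-0.444,0],"spin":0},{"fingers":1,"linear":[-0.04,-0.444,0],"spin":0},{"fingers":1,"linear":[-0.04,-0.444,0],"spin":0},{"fingers":1,"linear":[-0.04,-0.444,0],"spin":0},{"fingers":1,"linear":[-0.04,-0.444,0],"spin":0},{"fingers":1,"linear":[-0.04,-0.444,0],"spin":0},{"fingers":1,"linear":[-0.04,-0.444,0],"spin":0},{"fingers":1,"linear":[-0.04,-0.444,0],"spin":0},{"fingers":1,"linear":[-0.04,-0.442,0],"spin":0}]'; python3 -m pendant '[{"fingers":1,"linear":[0,0,0.4],"spin":0},{"fingers":1,"linear":[0,0,0.4],"spin":0},{"fingers":1,"linear":[0,0,0.2],"spin":0},{"fingers":1,"linear":[0,0,0.02],"spin":0},{"fingers":1,"linear":[0,0,0],"spin":0},{"fingers":1,"linear":[0,0,0],"spin":0}]'; python3 look.py w6
python3 - <<'E'
from h import *
a,d=r.read_camera('side'); np.savez('side3.npz',a=a,d=d)
w=np.load('w6.npz')['a']
c=cv2.resize(a[150:300,230:430],(600,450),interpolation=cv2.INTER_CUBIC)
save(np.hstack([c,cv2.resize(w[:,220:440],(200,450))]),'s3.png')
from m import *
blobs('w6',(20,110,60),(35,255,255),.082,(200,0,450,480),'therm',200)
blobs('w6',(0,0,0),(180,255,60),.098,(200,0,450,260),'dark',100)
blobs('w6',(0,150,100),(8,255,255),.033,(0,0,640,480),'pointer',15)
E
```

```text
time: 15.9
tcp_pos: [0.4625, -0.3785, 0.1521]
orientation: [[0.998, -0.056, -0.0], [-0.056, -0.998, -0.0], [-0.0, 0.0, -1.0]]
contact_force: [0.5, -0.0, -0.3]
width: 0.36
grip_force: 25.0
time: 17.4
tcp_pos: [0.4454, 0.1333, 0.152]
orientation: [[0.999, -0.054, 0.0], [-0.054, -0.999, 0.0], [0.0, -0.0, -1.0]]
contact_force: [0.6, 0.6, -1.4]
width: 0.361
grip_force: 25.0
time: 18.15
tcp_pos: [0.4462, 0.1322, 0.0506]
orientation: [[0.998, -0.056, 0.001], [-0.056, -0.998, 0.001], [0.001, -0.001, -1.0]]
contact_force: [-0.0, 1.0, -1.6]
width: 0.363
grip_force: 25.0
18.15 [0.4462 0.1322 0.0506] [[0.998, -0.056, 0.001], [-0.056, -0.998, 0.001], [0.001, -0.001, -1.0]] [-64.  30.  53. 123. -35.  44. -81.]
therm all [282, 170, 79, 175, 13111] mean [0.4663 0.1307] rect [464.8 130.9] [33.9 78.3] 86.8 z 0.084
therm hgt [282, 170, 79, 175, 13111] mean [0.4667 0.1307] rect [465.3 130.9] [33.9 77.3] 86.8 z 0.084
therm all [287, 385, 69, 46, 933] mean [0.3914 0.1356] rect [392.2 135. ] [32.1 24.5] 85.8 z 0.083
therm hgt [287, 385, 69, 46, 933] mean [0.3913 0.1356] rect [392.2 135. ] [32.3 24. ] 86.8 z 0.083
therm all [415, 423, 35, 18, 278] mean [0.3764 0.0819] rect [376.4  82.1] [16.6  9.6] 86.9 z 0.184
dark all [295, 147, 53, 24, 1204] mean [0.5087 0.1283] rect [508.8 128.3] [19.1  8.2] 86.8 z 0.081
pointer all [317, 0, 11, 20, 220] mean [0.5787 0.124 ] rect [578.7 124. ] [4.9 8.4] 86.8 z 0.034
pointer hgt [317, 0, 11, 20, 220] mean [0.5787 0.124 ] rect [578.7 124. ] [4.9 8.4] 86.8 z 0.034
```

View pics/s3.png

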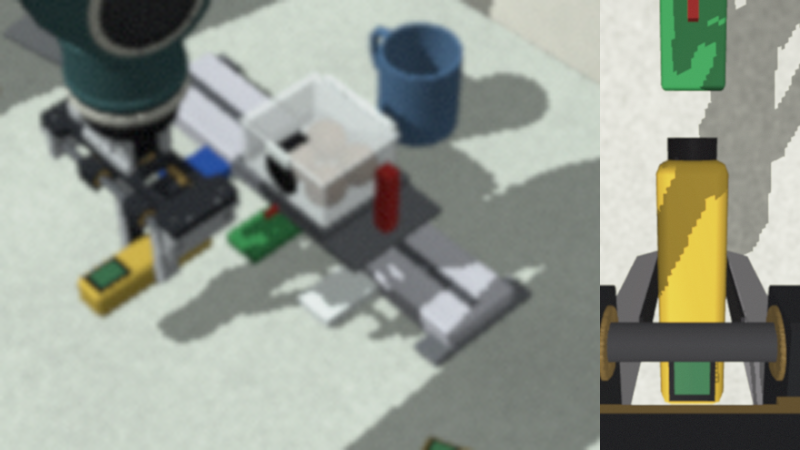

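The side view shows the thermometer level, its nose towards the patch at about (283,173) in the crop, and the wrist strip shows it in line with the pointer. Before the hold I check the patch position in the side depth.

```bash
python3 - <<'E'
from h import *
f=np.load('side3.npz'); a,d=f['a'],f['d']
hsv=cv2.cvtColor(a,cv2.COLOR_RGB2HSV); m=(hsv[:,:,2]<50)
k=np.zeros(m.shape,np.uint8); k[198:217,316:333]=m[198:217,316:333]
n,l,s,c=cv2.connectedComponentsWithStats(k)
o=np.array([.596,.1206,0]); nrm=np.array([.998,-.057,0])
for i in range(1,n):
    if s[i,4]<8: continue
    ctr,dd=ray('side',*c[i]); p=ctr+dd*(((o-ctr)@nrm)/(dd@nrm))
    W=np.array([dep('side',u,v,d) for v,u in np.argwhere(l==i)])
    print(s[i],c[i].round(1),'plane',p.round(4),'depth',np.median(W,0).round(4))
E
```

```text
[320 204   8  10  44] [323.9 208.8] plane [0.596  0.1208 0.0617] depth [0.5949 0.1181 0.064 ]
```

```bash
python3 - <<'E'
from h import *
f=np.load('side3.npz'); a,d=f['a'],f['d']
print(a[194:222,312:338].mean(2).astype(int))
o=np.array([.596,.1206,0]); nrm=np.array([.998,-.057,0]); C0=r.camera_params('side'); T=np.linalg.inv(C0['extrinsics'])
K=np.array([[C0['fx'],0,C0['cx']],[0,C0['fy'],C0['cy']],[0,0,1]])
P=[[.596+.057*t,.1235+.998*t,z] for t,z in((0,.068),(.022,.068),(-.022,.068),(0,.09),(0,.046))]
print(cv2.projectPoints(np.array(P),cv2.Rodrigues(T[:3,:3])[0],T[:3,3],K,np.array(C0['distortion']))[0].round(1).tolist())
E
```

```text
[[164 161 169 179 180 178 175 175 176 175 172 169 165 156 143 121  98  84
  110 142 165 178 183 185 187 187]
 [166 157 158 165 176 182 180 176 176 172 168 160 148 128 101  73  51  41
   59  91 128 165 182 185 185 187]
 [168 156 154 155 160 173 184 187 180 170 156 139 111  84  57  38  29  27
   35  64 114 158 179 184 185 187]
 [168 156 152 152 149 160 182 199 198 174 138 102  69  43  32  28  31  48
   73 100 139 168 180 183 186 187]
 [167 154 150 147 146 150 173 198 208 194 154 102  58  30  29  34  63  96
  130 152 169 180 181 184 185 186]
 [165 153 145 143 144 149 168 188 201 207 189 152 101  60  53  80 111 143
  169 182 186 185 183 182 183 186]
 [162 149 144 143 148 154 165 174 186 198 205 193 159 118 111 134 158 176
  185 189 187 186 185 182 182 182]
 [155 147 146 152 159 163 149 142 154 176 195 203 196 182 172 175 184 187
  190 189 188 188 185 183 181 180]
 [151 152 155 164 175 170 132  93 105 144 173 193 202 204 197 191 189 190
  189 189 188 187 186 183 182 181]
 [154 164 170 179 185 176 127  66  58  97 134 166 185 191 183 189 193 193
  188 189 186 187 187 186 186 184]
 [156 172 
[... 1343 characters left out ...]
  56  69  94 131 163 180 187
  189 186 175 161 148 145 145 137]
 [206 204 205 205 201 188 161 114  68  51  48  50  57  73 104 138 166 180
  185 188 185 173 159 152 147 138]
 [205 205 205 204 202 193 167 120  76  55  53  49  49  54  71  98 130 157
  175 184 185 185 177 167 159 148]
 [207 207 203 196 182 159 133  98  68  53  53  52  49  49  53  66  90 118
  145 171 185 187 186 182 176 165]
 [207 201 193 175 146 113  87  67  53  50  49  50  50  49  48  53  60  79
  106 141 169 184 189 188 185 175]
 [202 183 162 139 112  83  60  51  52  53  55  54  50  51  48  48  49  56
   76 103 136 165 180 185 187 176]]
[[[323.1, 206.7]], [[317.7, 202.4]], [[328.5, 211.1]], [[322.9, 201.0]], [[323.3, 212.3]]]
```

The predicted outline (u 317.7–328.5, lower edge about 214) matches the dark blob (u 318.7–327.7, lower edge about 213.5). I lower 1.5 mm and hold.

```bash
python3 -m pendant '[{"fingers":1,"linear":[0,0,0.015],"spin":0},{"fingers":1,"linear":[0,0,0],"spin":0},{"fingers":1,"linear":[0,0,0],"spin":0},{"fingers":1,"linear":[0,0,0],"spin":0},{"fingers":1,"linear":[0,0,0],"spin":0},{"fingers":1,"linear":[0,0,0],"spin":0},{"fingers":1,"linear":[0,0,0],"spin":0},{"fingers":1,"linear":[0,0,0],"spin":0},{"fingers":1,"linear":[0,0,0],"spin":0},{"fingers":1,"linear":[0,0,0],"spin":0},{"fingers":1,"linear":[0,0,0],"spin":0},{"fingers":1,"linear":[0,0,0],"spin":0}]'; python3 -m pendant '[{"fingers":1,"linear":[0,0,0],"spin":0},{"fingers":1,"linear":[0,0,0],"spin":0},{"fingers":1,"linear":[0,0,0],"spin":0},{"fingers":1,"linear":[0,0,0],"spin":0},{"fingers":1,"linear":[0,0,0],"spin":0},{"fingers":1,"linear":[0,0,0],"spin":0},{"fingers":1,"linear":[0,0,0],"spin":0},{"fingers":1,"linear":[0,0,0],"spin":0},{"fingers":1,"linear":[0,0,0],"spin":0},{"fingers":1,"linear":[0,0,0],"spin":0},{"fingers":1,"linear":[0,0,0],"spin":0},{"fingers":1,"linear":[0,0,0],"spin":0}]'
```

```text
time: 19.75
tcp_pos: [0.4457, 0.1319, 0.0483]
orientation: [[0.998, -0.057, 0.0], [-0.057, -0.998, -0.0], [0.0, 0.0, -1.0]]
contact_force: [0.0, 0.8, -1.1]
width: 0.357
grip_force: 25.0
time: 21.25
tcp_pos: [0.4457, 0.1318, 0.0483]
orientation: [[0.998, -0.057, 0.0], [-0.057, -0.998, -0.0], [0.0, 0.0, -1.0]]
contact_force: [0.1, -0.3, -1.1]
width: 0.359
grip_force: 25.0
```

```bash
python3 -m pendant '[{"fingers":1,"linear":[0,0,-0.2],"spin":0},{"fingers":1,"linear":[0,0,-0.4],"spin":0},{"fingers":1,"linear":[0,0,-0.4],"spin":0}]'; python3 -m pendant '[{"fingers":1,"linear":[0.02,0.22,0],"spin":0},{"fingers":1,"linear":[0.047,0.424,0],"spin":0},{"fingers":1,"linear":[0.048,0.444,0],"spin":0},{"fingers":1,"linear":[0.048,0.444,0],"spin":0},{"fingers":1,"linear":[0.048,0.444,0],"spin":0},{"fingers":1,"linear":[0.048,0.444,0],"spin":0},{"fingers":1,"linear":[0.048,0.444,0],"spin":0},{"fingers":1,"linear":[0.048,0.444,0],"spin":0},{"fingers":1,"linear":[0.048,0.444,0],"spin":0},{"fingers":1,"linear":[0.048,0.444,0],"spin":0},{"fingers":1,"linear":[0.048,0.444,0],"spin":0},{"fingers":1,"linear":[0.048,0.37,0],"spin":0}]'; python3 -m pendant '[{"fingers":1,"linear":[0,0,0],"spin":-0.2},{"fingers":1,"linear":[0,0,0],"spin":-0.2},{"fingers":1,"linear":[0,0,0],"spin":-0.202},{"fingers":1,"linear":[0,0,0],"spin":0},{"fingers":1,"linear":[0,0,0],"spin":0}]'; python3 look.py w7
python3 - <<'E'
from m import *
blobs('w7',(5,60,60),(17,255,255),.005,(180,60,460,330),'mat',500)
blobs('w7',(20,110,60),(35,255,255),.13,(200,0,450,480),'therm',500)
E
```

```text
time: 21.62
tcp_pos: [0.4455, 0.1315, 0.1493]
orientation: [[0.998, -0.057, -0.0], [-0.057, -0.998, -0.001], [-0.0, 0.001, -1.0]]
contact_force: [0.6, 1.1, -0.3]
width: 0.358
grip_force: 25.0
time: 23.12
tcp_pos: [0.4705, -0.3737, 0.1472]
orientation: [[0.998, -0.058, -0.001], [-0.058, -0.998, 0.001], [-0.001, -0.001, -1.0]]
contact_force: [0.0, 0.3, -0.9]
width: 0.362
grip_force: 25.0
time: 23.75
tcp_pos: [0.4714, -0.3717, 0.1478]
orientation: [[0.971, 0.239, -0.0], [0.239, -0.971, 0.0], [-0.0, -0.0, -1.0]]
contact_force: [-0.5, 0.4, -0.2]
width: 0.361
grip_force: 25.0
23.75 [ 0.4714 -0.3717  0.1478] [[0.971, 0.239, -0.0], [0.239, -0.971, 0.0], [-0.0, -0.0, -1.0]] [ -1.  32.  50. 100. -28.  61. -17.]
mat all [248, 107, 144, 174, 13548] mean [ 0.5161 -0.3593] rect [ 495.2 -365. ] [151.  119.6] 14.2 z 0.006
mat hgt [248, 107, 144, 174, 13548] mean [ 0.5166 -0.3594] rect [ 496.2 -364.8] [149.  119.6] 14.2 z 0.006
therm all [282, 170, 79, 175, 13108] mean [ 0.4771 -0.3705] rect [ 475.3 -371.3] [103.1  44.1] 13.0 z 0.181
therm all [286, 385, 70, 46, 913] mean [ 0.3815 -0.3933] rect [ 382.7 -393.4] [32.2 42.6] 13.3 z 0.181
therm all [336, 423, 114, 18, 664] mean [ 0.3763 -0.4478] rect [ 377.1 -442.1] [12.6 72. ] 13.9 z 0.282
therm all [218, 432, 118, 9, 513] mean [ 0.3558 -0.3701] rect [ 356.2 -371.3] [ 6.  74.4] 13.8 z 0.283
```

```bash
python3 -m pendant '[{"fingers":1,"linear":[0,0,0.4],"spin":0},{"fingers":1,"linear":[0,0,0.4],"spin":0},{"fingers":1,"linear":[0,0,0.35],"spin":0},{"fingers":1,"linear":[0,0,0.2],"spin":0},{"fingers":1,"linear":[0,0,0.07],"spin":0},{"fingers":1,"linear":[0,0,0.035],"spin":0},{"fingers":1,"linear":[0,0,0],"spin":0},{"fingers":1,"linear":[0,0,0],"spin":0}]'
```

```text
time: 24.8
tcp_pos: [0.4723, -0.3717, 0.0035]
orientation: [[0.97, 0.242, 0.001], [0.242, -0.97, -0.001], [0.001, 0.001, -1.0]]
contact_force: [0.5, -0.1, -1.8]
width: 0.362
grip_force: 25.0
```

```bash
python3 -m pendant '[{"fingers":1,"linear":[0,0,0.015],"spin":0},{"fingers":1,"linear":[0,0,0],"spin":0},{"fingers":0.35,"linear":[0,0,0],"spin":0},{"fingers":0.35,"linear":[0,0,0],"spin":0},{"fingers":0.35,"linear":[0,0,0],"spin":0},{"fingers":0.35,"linear":[0,0,0],"spin":0},{"fingers":0.35,"linear":[0,0,-0.2],"spin":0},{"fingers":0.35,"linear":[0,0,-0.5],"spin":0},{"fingers":0.35,"linear":[0,0,-0.5],"spin":0},{"fingers":0.35,"linear":[0,0,-0.5],"spin":0},{"fingers":0.35,"linear":[0,0,-0.5],"spin":0},{"fingers":0.35,"linear":[0,0,0],"spin":0}]'; python3 look.py w8
python3 - <<'E'
from h import *
a,d=r.read_camera('side'); np.savez('side4.npz',a=a,d=d); save(a,'side4.png')
from m import *
blobs('w8',(20,110,60),(35,255,255),.035,(250,0,400,480),'therm',500)
E
```

```text
time: 26.3
tcp_pos: [0.4726, -0.3728, 0.2259]
orientation: [[0.97, 0.241, 0.005], [0.241, -0.97, -0.003], [0.004, 0.004, -1.0]]
contact_force: [1.2, 0.6, -0.9]
width: 0.651
grip_force: 0.0
26.3 [ 0.4726 -0.3728  0.2259] [[0.97, 0.241, 0.005], [0.241, -0.97, -0.003], [0.004, 0.004, -1.0]] [ -4.  28.  54.  96. -24.  69. -20.]
therm all [302, 159, 34, 121, 3229] mean [ 0.4786 -0.3704] rect [ 468.5 -372.9] [123.6  33.3] 14.0 z 0.035
therm hgt [302, 159, 34, 121, 3229] mean [ 0.4792 -0.37  ] rect [ 469.  -372.6] [122.5  32.9] 14.0 z 0.035
```

View pics/side4.png

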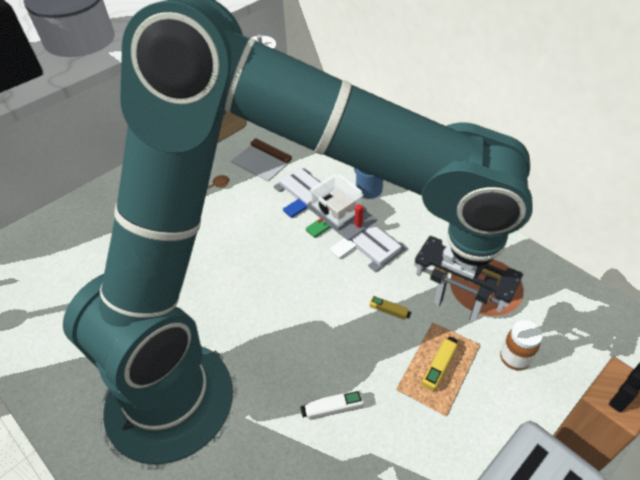

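The thermometer lies in the middle of the mat at (440,365), the carrier is at the green tab with the box seated (335,200), and the robot touches nothing. Handing in.

```bash
python3 -c "
from bench import r
print(r.hand_in())"
```

```text
the job is handed in; nothing more can be done
None
```

I handed the job in at about 26 s: the carrier rests at the middle (green) station with the egg box seated, the thermometer was held about 8 cm square to the patch for 3 s, and it now lies flat in the middle of its mat; the hand-in returned no verdict.

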